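# Brake lever stop check on the bench

### The job

Test the brake lever, the long one of the two levers clamped up on the bench: with the backs of the fingers push it from its outer side in towards the bar until it comes up against its stop, keep it there for a good second, and let it spring all the way back with the fingers off it. Then push it in to the stop a second time and finish while still holding it there, firmly but without forcing it. Only press, do not grip the lever or touch its bar, and leave the short throttle lever and everything else on the bench as it is.

Things in the scene. Friction and masses are not known exactly. Their poses are not given: they have to be found in the camera images.
- brake_stand: fixed bench stand: base plate 140 x 270 mm, 10 mm thick, two uprights (115 mm either side of the middle) whose clamps (bolt heads to 152 mm above the bench) carry a handlebar. Origin on the bench under the middle of the bar; y axis along the bar, -x points out to the side on which the lever is; z up.
- brake_bar: the brake stand's handlebar: steel tube 25 mm thick with a 32 mm black rubber grip (from -82 to +43 mm along the bar), level, 340 mm long. Origin on the bar's axis at mid length, 130 mm above the bench; y along the bar. Fixed to the stand.
- brake_blade: blade of the LONG lever (brake): straight aluminium bar 10 mm thick, 20 mm high (120 to 140 mm above the bench), with a 22 mm ball end. Origin in the middle of its OUTER face (away from the bar), 125 mm from the pivot, 40 mm short of the ball: the place to press. x points into the blade, towards the bar; y along the blade to the pivot; z up. The frame swings with the lever.
- brake_pivot (a point): the brake lever's vertical pivot axis, 130 mm above the bench, beside the bar; in the blade's frame it lies at x = +5 mm, y = +125 mm, z = 0. Its axes turn with the lever, like the blade's.
- brake_lever (a joint): swing of the brake lever, rad: 0 at rest, grows as it is pressed towards the bar; meets its slightly springy stop at 0.22, with about 20 mm left between blade and grip. At rest the blade slants 0.25 rad away from the bar, ball end farthest out. 2 N at the place to press moves it off its rest, 4.5 N brings it to the stop (which yields about 1 mm there to a 20 N push); it springs back by itself.
- throttle_stand: an identical stand and bar with the SHORT lever (hand throttle), same layout and frame as the brake stand. The two stands may change places.
- throttle_tip (a point): centre of the 28 mm round end of the short throttle lever, 66 mm from its pivot, 130 mm above the bench. It stays where it is left.
- socket_large: large steel socket, 44 mm across, 50 mm tall, standing on the base plate below the long lever, loose. Origin at the centre of its underside.
- socket_small: steel socket, 32 mm across, 40 mm tall, standing on the other stand's base plate, loose. Origin at the centre of its underside.
- spray_can: spray can, 64 mm across, 190 mm tall, upright, loose. Origin at the centre of its underside.
- hammer: hammer with wooden handle lying on the bench, loose. Origin at its middle, on its underside.
- wrench: open-ended steel wrench lying on the bench in front of the stands, loose. Origin at its middle, on its underside.
- bolt: hex bolt standing on its head, 30 mm across, 55 mm tall, loose. Origin at the centre of its underside.
- parts_tin: small open steel tin, 70 mm across, 50 mm tall, loose. Origin at the centre of its underside.

How it is judged:
By the outcome, as a careful person would: the job done as asked, in the order asked, and still so for the second after the job is handed in, while the arm keeps its last pose, push and grip.
It also fails if it takes over 42 s, if anything falls off the work surface, if the arm or the gripper's body presses on something with over 40 N, if the wrist force passes 120 N, or if a joint passes its speed limit or range.

### The arm

A 6-joint arm with a two-finger parallel gripper is mounted at the origin on the work surface. World frame = base frame: x ahead of the robot, y to its left, z up, the work surface at z = 0. Lengths are in m, angles in rad, forces in N, time in s.
With the tool pointing down it reaches from about 0.225 to 0.875 m from the base axis. Payload 3.4 kg.
Tool frame: the origin (TCP) lies at the very end of the fingers, on their centre line; the grasp point (between the pads) lies 19 mm behind it (manip.hold_point_z is the distance from the TCP to the grasp point, in m); z points along the fingers, y is the line along which they close (so a half turn about z gives the same grasp; the last joint's range is limited). The gripper opens to 85 mm and grips with 20 to 120 N. Pads are 22 mm wide; open, the fingers measure 114 mm over their backs; the gripper's body (76 mm by 85 mm) begins 54 mm behind the grasp point. The pads swing forward as they close: fully open they stand 13 mm farther back than shut.
Start: joints at [-1.316, 0.276, 1.505, -0, 1.361, -0.121], TCP at [0.211, -0.535, 0.231] pointing down, gripper open.
Joint ranges: [-2.89, 2.89], [-0.75, 2.08], [0.22, 2.7], [-1.18, 4.32], [0.11, 2.71], [-2.7, 2.7]. Speed limits (rad/s): [2.57, 2.57, 3.14, 3.14, 3.14, 3.14].

### API

Orientations are given as a unit quaternion [w, x, y, z].
In Python, from rig import readout, viewer, order, manip gives the robot as it stands. The module is installed in compiled form; this text tells all that it offers.
- The arm moves only by the tool send_rows, never from a script. Its arguments are lists of equal length, an entry for each row: "xyz": the shift along the world's x, y, z in m, a list of three; "delta_rot": the turn, a rotation vector about the world's x, y, z in degrees, a list of three. In form: {"xyz": [[tx, ty, tz], ...], "delta_rot": [[wx, wy, wz], ...]}. A call has 1 to 12 rows; each row shifts and turns the commanded pose from where the row before left it; what a row does not reach is not made up. A row lasts 1/10 s, in which the tool goes at most 50 mm and 8.59 degrees, less where a joint would pass 70% of its speed; a pose out of reach is approached as far as the arm can. A call with a gripper value outside its range is refused whole. "gripper" is the finger opening in m, from 0 to 0.0854, set as the call begins (left out, the last holds). The fingers move at their own pace and stop on an object; "force" is the grip in N (left out, the last holds). Time passes only in rows, so rows that do not move let the fingers close. It gives the time, the measured TCP pose, the force, the opening and the grip force at its end, in the units of the state.
- readout.get_state(): the state, without advancing time (a new reading comes with each control period).
- viewer.get_image(name): name is "side" or "top" or "wrist"; returns a dict with "color" (420x560x3 uint8, red, green, blue), "depth" (420x560 float32, m along the optical axis (not along the pixel's ray), 0 where there is no reading), "K" (3x3 intrinsics, pixels), "camera_from_world" (4x4, takes a point from world to camera coordinates). Camera axes: x right, y up, looking along -z (the intrinsics and any distortion apply to the point x, -y, -z); pixel columns grow to the right and rows downward; lengths in m; the calibration is good to about 2 mm. A picture is of the moment at which its call begins.
- order.sign_off(): hands the job in; it is judged then, once.
The state is a dict: "clock": time; "qpos": joint angles; "qd": joint speeds; "effort": joint torques, N m; "position": TCP position; "ee_rot": TCP orientation; "contact_force": force on the tool from outside, world axes, zero at the start; "moment": the same for the moment, N m; "width": finger opening in m; "gripper_force": force on a finger pad.
Only numpy, scipy, OpenCV 4.12 (cv2) and the standard library are available. Lean on these libraries where they do the work, as an engineer would, in place of code of your own. Each camera call takes 0.05 s, during which the arm holds its last target. There are 200 camera calls.

## Working session

There is one attempt and no reset: what is moved stays moved. The work goes in short steps, Python scripts to look and compute and a tool call to move; the robot and the scene stay as the last step left them, time stands still between calls to the robot, and variables do not carry over. Pictures are saved under pics/ and viewed, at most 10 in all, crops included, and the job is handed in when it is done.

Besides the shell and the picture viewer there is one more tool, called after "Request:" by a JSON object that holds its "op" and its "data". send_rows: Moves the arm, as the interface text tells. Its arguments: {"type":"object","properties":{"xyz":{"type":"array"},"delta_rot":{"type":"array"},"gripper":{"type":"number"},"force":{"type":"number"}},"required":["xyz","delta_rot"]}

```bash
mkdir -p pics
cat > h.py <<'E'
import numpy as np,cv2
from rig import readout,viewer,order,manip
def grab(n):
    d=viewer.get_image(n); np.savez(n+'.npz',**{k:d[k] for k in('color','depth','K','camera_from_world')}); return d
def pts(d):
    h,w=d['depth'].shape; K=d['K']; z=d['depth'].astype(float)
    u,v=np.meshgrid(np.arange(w),np.arange(h))
    c=np.stack([(u-K[0,2])/K[0,0]*z,-(v-K[1,2])/K[1,1]*z,-z],-1)
    T=np.linalg.inv(d['camera_from_world']); return c@T[:3,:3].T+T[:3,3]
def proj(d,p):
    c=d['camera_from_world']@np.r_[p,1]; x=d['K']@np.array([c[0],-c[1],-c[2]]); return x[:2]/x[2]
E
python3 - <<'E'
from h import *
a=grab('top');b=grab('side')
cv2.imwrite('pics/top.png',a['color'][...,::-1]);cv2.imwrite('pics/side.png',b['color'][...,::-1])
print(np.linalg.inv(a['camera_from_world']).round(3),a['K']);print(np.linalg.inv(b['camera_from_world']).round(3))
s=readout.get_state();print(s)
E
```

```text
[[ 1.600e-02  9.780e-01 -2.060e-01  2.810e-01]
 [-1.000e+00  1.500e-02 -2.000e-03 -4.700e-02]
 [ 1.000e-03  2.060e-01  9.780e-01  1.577e+00]
 [ 0.000e+00  0.000e+00  0.000e+00  1.000e+00]] [[524.31378505   0.         274.45517347]
 [  0.         524.31378505 214.03574365]
 [  0.           0.           1.        ]]
[[-0.805  0.33  -0.493 -0.078]
 [-0.593 -0.436  0.677  0.877]
 [ 0.009  0.838  0.546  0.825]
 [ 0.     0.     0.     1.   ]]
{'clock': 0.1, 'qpos': array([-1.31599996e+00,  2.76578556e-01,  1.50597783e+00,  3.53933028e-05,
        1.36072996e+00, -1.20970843e-01]), 'qd': array([-0.00072933, -0.00177667, -0.0032327 ,  0.00127311, -0.00114977,
        0.0003745 ]), 'effort': array([ 2.79418273e-04, -4.17702305e+01, -2.46403903e+01, -2.52880682e-04,
        5.82071618e-03, -8.36127072e-06]), 'position': array([ 0.21092258, -0.53442228,  0.23051097]), 'ee_rot': array([-8.46110069e-04,  9.82402075e-01,  1.86776457e-01, -3.93569006e-05]), 'contact_force': array([ 0.70830375, -0.10031177,  0.01729423]), 'moment': array([-0.0217479 ,  0.04974118, -0.03143673]), 'gripper_force': 0.0, 'width': 0.08564920324031113}
```

View pics/top.png

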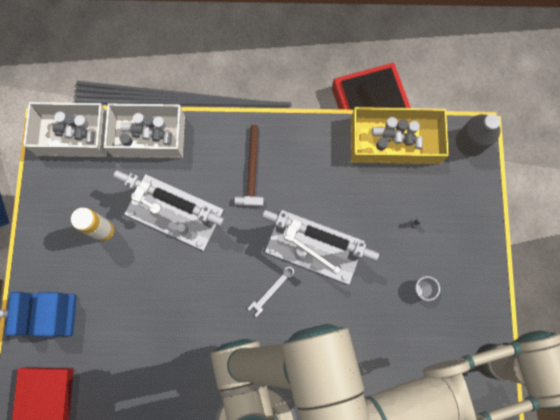

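View pics/side.png

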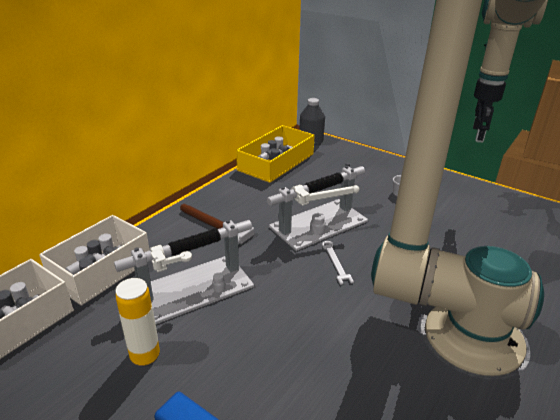

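The top view shows the long lever on the right stand: its bar runs from (268,216) to (377,256), the pivot is near (290,232), and the ball is near (337,270) on the robot's side. The wrench is in front at (272,292).

Run:
```python
from h import *
a=grab('top');P=pts(a)
for uv in [(268,216),(377,256),(290,232),(315,250),(337,270)]:
    print(uv,P[uv[1]-1:uv[1]+2,uv[0]-1:uv[0]+2].reshape(-1,3).round(3)[[1,4,7]].tolist())
m=np.zeros(P.shape[:2],bool);m[200:290,255:385]=1
s=m&(P[...,2]>.11)&(P[...,2]<.17)
for v in range(205,282,3): print(v,''.join('%d'%int((P[v,u,2]-.08)*100) if s[v,u] else '.' for u in range(258,385,1)))
c=a['color'][195:295,250:390,::-1];cv2.imwrite('pics/c.png',cv2.resize(c,None,fx=5.5,fy=5.5,interpolation=cv2.INTER_CUBIC))
```

```text
(268, 216) [[0.581, -0.025, 0.138], [0.577, -0.026, 0.142], [0.575, -0.026, 0.138]]
(377, 256) [[0.473, -0.328, 0.14], [0.469, -0.327, 0.145], [0.467, -0.327, 0.145]]
(290, 232) [[0.535, -0.087, 0.149], [0.532, -0.087, 0.15], [0.529, -0.087, 0.146]]
(315, 250) [[0.505, -0.167, 0.01], [0.503, -0.167, 0.006], [0.499, -0.167, 0.014]]
(337, 270) [[0.432, -0.217, 0.142], [0.429, -0.217, 0.146], [0.427, -0.218, 0.135]]
205 ...............................................................................................................................
208 ...............................................................................................................................
211 .......565.....................................................................................................................
214 .....5665666656555...6677677...................................................................................................
217 ....555556566.5566666666677766.................................................................................................
220 .........4555555666
[... 2048 characters left out ...]
........................................
268 .......................................................................4655565655..............................................
271 ..........................................................................45555555.............................................
274 .............................................................................555...............................................
277 ...............................................................................................................................
280 ...............................................................................................................................
```

View pics/c.png

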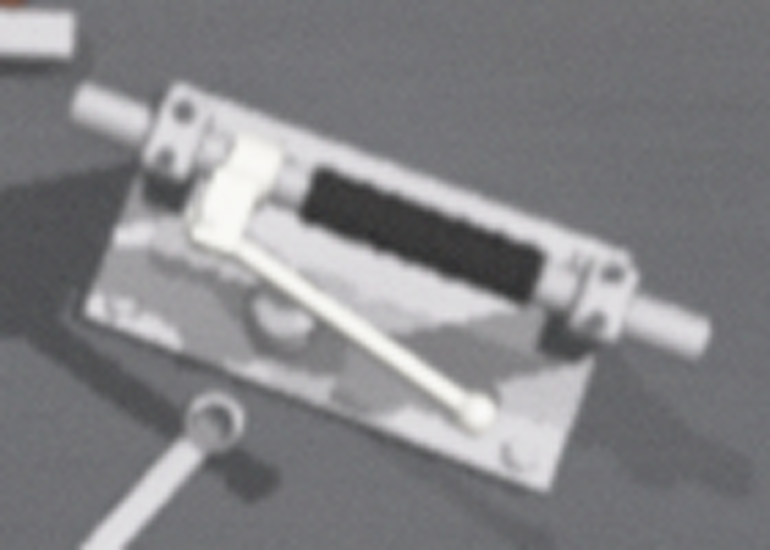

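Run:
```python
from h import *
a=grab('top');K=a['K'];T=np.linalg.inv(a['camera_from_world'])
def onz(u,v,z):
    r=T[:3,:3]@np.array([(u-K[0,2])/K[0,0],-(v-K[1,2])/K[1,1],-1]);return T[:3,3]+r*(z-T[2,3])/r[2]
P=pts(a)
# blade: high points between pivot block and ball
L=[]
for v in range(246,264):
    us=[u for u in range(285,335) if .12<P[v,u,2]<.16 and u<300+ (v-246)*1.45+12]
    if us: L.append(onz(np.mean(us),v,.14)[:2])
L=np.array(L);c=L.mean(0);d=np.linalg.svd(L-c)[2][0];d*=np.sign(d[1])
ball=onz(250+479/5.5,195+411/5.5,.135)[:2]
e1=onz(250+90/5.5,195+103/5.5,.138)[:2];e2=onz(250+690/5.5,195+330/5.5,.138)[:2]
print('blade',c,np.degrees(np.arctan2(-d[0],d[1])),'resid',np.std((L-c)@[d[1],-d[0]]))
b=e1-e2;print('bar',e1,e2,np.degrees(np.arctan2(-b[0],b[1])))
n=np.array([d[1],-d[0]]); ballp=c+d*((ball-c)@d)
press=ballp+d*.040-n*.005;piv=ballp+d*.165
print('ball',ball,'press',press,'pivot',piv,'n',n)
print(onz(250+218/5.5,195+215/5.5,.15))
```

```text
blade [ 0.47138585 -0.15205695] -34.565971986751585 resid 0.00022091697335228195
bar [ 0.58462589 -0.0208091 ] [ 0.47292955 -0.32411722] -20.216749161099568
ball [ 0.43093213 -0.21819526] press [ 0.44604104 -0.18003023] pivot [ 0.52107775 -0.07993282] n [ 0.82347347 -0.56735478]
[ 0.52566516 -0.08632978  0.15      ]
```

Request:
{"op": "send_rows", "data": {"xyz": [[0.02, 0.038, 0], [0.02, 0.038, 0], [0.02, 0.038, 0], [0.02, 0.038, 0], [0.02, 0.038, 0], [0.02, 0.038, 0], [0.02, 0.038, 0], [0.02, 0.038, 0], [0.02, 0.038, 0], [0.022, 0.035, 0], [0, 0, 0], [0, 0, 0]], "delta_rot": [[0, 0, 3.4], [0, 0, 3.4], [0, 0, 3.4], [0, 0, 3.4], [0, 0, 3.4], [0, 0, 3.4], [0, 0, 3.4], [0, 0, 3.4], [0, 0, 3.4], [0, 0, 3.4], [0, 0, 0], [0, 0, 0]], "gripper": 0, "force": 20}}

```text
clock: 1.4
position: [0.4131, -0.1573, 0.2313]
ee_rot: [0.0, 0.884, 0.467, -0.0]
contact_force: [-0.3, -0.4, 1.6]
width: -0.0
gripper_force: 0.0
```

Run:
```python
from h import *
a=grab('wrist');b=grab('side')
o=np.hstack([a['color'],b['color']])[...,::-1];cv2.imwrite('pics/w.png',cv2.resize(o,(800,300),interpolation=cv2.INTER_AREA))
P=pts(a)
print(proj(a,[.446,-.18,.14]),proj(a,[.431,-.218,.14]),proj(a,[.413,-.157,.231]))
print(readout.get_state()['gripper_force'])
```

```text
[330.63509258 213.76188148] [338.89398692 257.79080477] [281.17739324 267.35459072]
0.0
```

View pics/w.png

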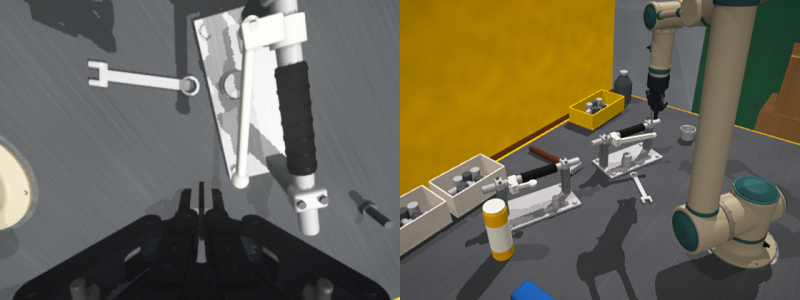

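The wrist view has the ball at about (333,255) full-scale, against a predicted (339,258), so the estimate agrees. The closed fingers are on the outer side of the lever. I'll lower them there.

Request:
{"op": "send_rows", "data": {"xyz": [[0, 0, -0.03], [0, 0, -0.03], [0, 0, -0.03], [0, 0, -0.02], [0, 0, -0.013], [0.008, -0.0055, 0], [0.004, -0.003, 0], [0, 0, 0], [0, 0, 0]], "delta_rot": [[0, 0, 0], [0, 0, 0], [0, 0, 0], [0, 0, 0], [0, 0, 0], [0, 0, 0], [0, 0, 0], [0, 0, 0], [0, 0, 0]]}}

```text
clock: 2.4
position: [0.4257, -0.1672, 0.1091]
ee_rot: [0.001, 0.885, 0.466, 0.0]
contact_force: [0.4, -0.4, -0.9]
width: 0.0001
gripper_force: 0.0
```

Run:
```python
from h import *
a=grab('wrist');b=grab('side')
o=np.hstack([a['color'][:,120:480],cv2.resize(b['color'][130:270,250:390],(420,420))])[...,::-1];cv2.imwrite('pics/w2.png',o)
s=readout.get_state();print(s['clock'],s['contact_force'])
```

```text
2.5 [-0.11198431  0.93481823 -0.28760536]
```

View pics/w2.png

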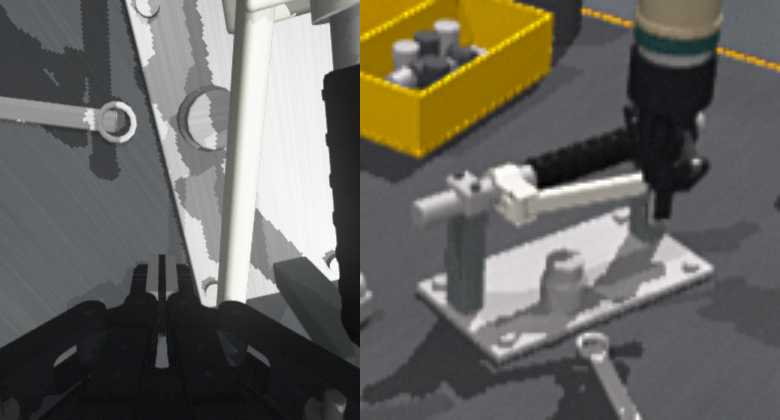

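Left half: the fingers are just outside the blade, with a few mm of clear gap. Right half: they are beside the blade near its ball end, above the base plate. Next is a slow approach.

Request:
{"op": "send_rows", "data": {"xyz": [[0.0016, -0.0011, 0], [0.0016, -0.0011, 0], [0.0016, -0.0011, 0], [0.0016, -0.0011, 0], [0.0016, -0.0011, 0], [0.0016, -0.0011, 0], [0, 0, 0]], "delta_rot": [[0, 0, 0], [0, 0, 0], [0, 0, 0], [0, 0, 0], [0, 0, 0], [0, 0, 0], [0, 0, 0]]}}

```text
clock: 3.2
position: [0.435, -0.1732, 0.1083]
ee_rot: [0.0, 0.885, 0.466, 0.0]
contact_force: [0.0, -0.4, 0.2]
width: -0.0002
gripper_force: 0.0
```

Request:
{"op": "send_rows", "data": {"xyz": [[0.0016, -0.0011, 0], [0.0016, -0.0011, 0], [0.0016, -0.0011, 0], [0, 0, 0]], "delta_rot": [[0, 0, 0], [0, 0, 0], [0, 0, 0], [0, 0, 0]]}}

```text
clock: 3.6
position: [0.4391, -0.1762, 0.1082]
ee_rot: [-0.0, 0.885, 0.466, -0.0]
contact_force: [-1.5, 0.1, 2.0]
width: 0.0002
gripper_force: 0.9
```

Request:
{"op": "send_rows", "data": {"xyz": [[0.0016, -0.0011, 0], [0.0016, -0.0011, 0], [0.0017, -0.001, 0], [0, 0, 0], [0, 0, 0]], "delta_rot": [[0, 0, 1], [0, 0, 1], [0, 0, 1], [0, 0, 0], [0, 0, 0]]}}

```text
clock: 4.1
position: [0.4442, -0.1795, 0.1082]
ee_rot: [-0.0, 0.872, 0.489, -0.0]
contact_force: [-2.4, -0.2, -0.2]
width: -0.0002
gripper_force: 1.2
```

Run:
```python
from h import *
a=grab('wrist')
o=a['color'][:,120:480][...,::-1];cv2.imwrite('pics/w3.png',o)
s=readout.get_state();print(s['clock'],s['contact_force'])
```

```text
4.15 [-3.55192485  0.61508664 -0.02333776]
```

View pics/w3.png

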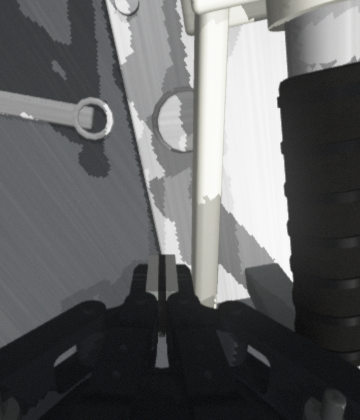

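Contact is made at about 3 N and the blade is partway in. I'll follow its arc.

Request:
{"op": "send_rows", "data": {"xyz": [[0.0013, -0.0008, 0], [0.0013, -0.0007, 0], [0.0014, -0.0007, 0], [0.0014, -0.0006, 0], [0.0014, -0.0006, 0], [0.0014, -0.0006, 0], [0.0014, -0.0006, 0], [0, 0, 0], [0, 0, 0]], "delta_rot": [[0, 0, 1.3], [0, 0, 1.3], [0, 0, 1.3], [0, 0, 1.3], [0, 0, 1.3], [0, 0, 1.3], [0, 0, 1.3], [0, 0, 0], [0, 0, 0]]}}

```text
clock: 5.05
position: [0.454, -0.1841, 0.1083]
ee_rot: [0.0, 0.831, 0.557, 0.0]
contact_force: [-3.5, -1.4, -0.4]
width: 0.0001
gripper_force: 1.6
```

Request:
{"op": "send_rows", "data": {"xyz": [[0.0009, -0.0004, 0], [0.0009, -0.0004, 0], [0.0009, -0.0004, 0], [0, 0, 0], [0, 0, 0]], "delta_rot": [[0, 0, 0], [0, 0, 0], [0, 0, 0], [0, 0, 0], [0, 0, 0]]}}

```text
clock: 5.55
position: [0.4567, -0.1853, 0.1083]
ee_rot: [0.0, 0.831, 0.557, 0.0]
contact_force: [-4.7, -0.9, -1.6]
width: 0.0002
gripper_force: 1.7
```

Request:
{"op": "send_rows", "data": {"xyz": [[0.0005, -0.0002, 0], [0.0005, -0.0002, 0], [0, 0, 0], [0, 0, 0]], "delta_rot": [[0, 0, 0], [0, 0, 0], [0, 0, 0], [0, 0, 0]]}}

```text
clock: 5.95
position: [0.4576, -0.1857, 0.1083]
ee_rot: [0.0, 0.831, 0.557, 0.0]
contact_force: [-4.3, -1.1, -0.4]
width: 0.0
gripper_force: 1.8
```

Request:
{"op": "send_rows", "data": {"xyz": [[0.0005, -0.0002, 0], [0.0005, -0.0002, 0], [0, 0, 0], [0, 0, 0]], "delta_rot": [[0, 0, 0], [0, 0, 0], [0, 0, 0], [0, 0, 0]]}}

```text
clock: 6.35
position: [0.4587, -0.1861, 0.1083]
ee_rot: [0.0, 0.831, 0.557, 0.0]
contact_force: [-4.1, -1.4, 0.1]
width: 0.0
gripper_force: 1.9
```

Request:
{"op": "send_rows", "data": {"xyz": [[0.0005, -0.0002, 0], [0.0005, -0.0002, 0], [0, 0, 0], [0, 0, 0]], "delta_rot": [[0, 0, 0], [0, 0, 0], [0, 0, 0], [0, 0, 0]]}}

```text
clock: 6.75
position: [0.4597, -0.1865, 0.1083]
ee_rot: [0.0, 0.831, 0.557, 0.0]
contact_force: [-4.1, -0.9, 0.3]
width: -0.0001
gripper_force: 2.0
```

Request:
{"op": "send_rows", "data": {"xyz": [[0.0005, -0.0002, 0], [0.0005, -0.0002, 0], [0, 0, 0], [0, 0, 0]], "delta_rot": [[0, 0, 0], [0, 0, 0], [0, 0, 0], [0, 0, 0]]}}

```text
clock: 7.15
position: [0.4606, -0.1869, 0.1083]
ee_rot: [0.0, 0.831, 0.557, -0.0]
contact_force: [-4.9, -1.1, 0.0]
width: -0.0003
gripper_force: 2.1
```

Run:
```python
from h import *
a=grab('wrist');t=grab('top')
o=np.hstack([a['color'][:,120:480],cv2.resize(t['color'][195:295,250:390],(588,420))[:,:440]])[...,::-1];cv2.imwrite('pics/w4.png',o)
s=readout.get_state();print(s['clock'],s['contact_force'])
```

```text
7.25 [-5.32703771 -1.0986516  -0.12773816]
```

View pics/w4.png

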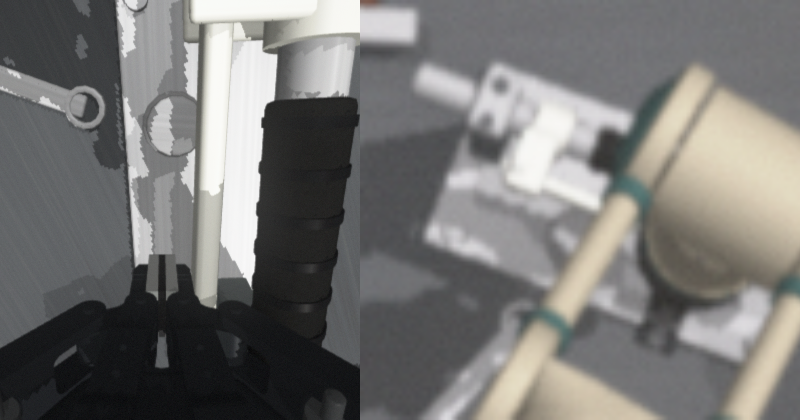

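Blade and grip are now almost parallel with a gap left, and the force is still on the spring slope, so the stop hasn't been reached. I'll keep going in small steps.

Request:
{"op": "send_rows", "data": {"xyz": [[0.0005, -0.0002, 0], [0.0005, -0.0002, 0], [0.0005, -0.0002, 0], [0, 0, 0], [0, 0, 0]], "delta_rot": [[0, 0, 0], [0, 0, 0], [0, 0, 0], [0, 0, 0], [0, 0, 0]]}}

```text
clock: 7.75
position: [0.4614, -0.1873, 0.1083]
ee_rot: [-0.001, 0.831, 0.557, -0.001]
contact_force: [-6.3, -2.2, 0.8]
width: 0.0003
gripper_force: 2.8
```

The force has left the spring slope, so this is the stop. I'll press a little more and hold.

Request:
{"op": "send_rows", "data": {"xyz": [[0.0005, -0.0002, 0], [0.0005, -0.0002, 0], [0, 0, 0], [0, 0, 0], [0, 0, 0], [0, 0, 0]], "delta_rot": [[0, 0, 0], [0, 0, 0], [0, 0, 0], [0, 0, 0], [0, 0, 0], [0, 0, 0]]}}

```text
clock: 8.35
position: [0.4615, -0.1874, 0.1083]
ee_rot: [-0.001, 0.831, 0.557, -0.001]
contact_force: [-7.1, -0.6, 2.4]
width: -0.0002
gripper_force: 3.8
```

Request:
{"op": "send_rows", "data": {"xyz": [[0.0005, -0.0002, 0], [0.0004, -0.0002, 0], [0, 0, 0], [0, 0, 0], [0, 0, 0], [0, 0, 0], [0, 0, 0], [0, 0, 0], [0, 0, 0], [0, 0, 0], [0, 0, 0], [0, 0, 0]], "delta_rot": [[0, 0, 0], [0, 0, 0], [0, 0, 0], [0, 0, 0], [0, 0, 0], [0, 0, 0], [0, 0, 0], [0, 0, 0], [0, 0, 0], [0, 0, 0], [0, 0, 0], [0, 0, 0]]}}

```text
clock: 9.55
position: [0.4616, -0.1874, 0.1083]
ee_rot: [-0.002, 0.831, 0.557, -0.002]
contact_force: [-10.0, 0.1, 4.1]
width: 0.0001
gripper_force: 4.7
```

Request:
{"op": "send_rows", "data": {"xyz": [[0, 0, 0], [0, 0, 0], [0, 0, 0], [0, 0, 0], [0, 0, 0]], "delta_rot": [[0, 0, 0], [0, 0, 0], [0, 0, 0], [0, 0, 0], [0, 0, 0]]}}

```text
clock: 10.05
position: [0.4616, -0.1874, 0.1083]
ee_rot: [-0.002, 0.831, 0.557, -0.002]
contact_force: [-10.2, 0.1, 4.7]
width: 0.0002
gripper_force: 4.7
```

Held at the stop at about 10 N for well over a second. Backing the fingers fully off.

Request:
{"op": "send_rows", "data": {"xyz": [[-0.0045, 0.002, 0], [-0.0045, 0.002, 0], [-0.0045, 0.002, 0], [-0.0045, 0.002, 0], [-0.0045, 0.002, 0], [-0.0045, 0.002, 0], [-0.0045, 0.002, 0], [-0.0045, 0.002, 0], [-0.0045, 0.002, 0], [-0.0045, 0.002, 0], [0, 0, 0], [0, 0, 0]], "delta_rot": [[0, 0, 0], [0, 0, 0], [0, 0, 0], [0, 0, 0], [0, 0, 0], [0, 0, 0], [0, 0, 0], [0, 0, 0], [0, 0, 0], [0, 0, 0], [0, 0, 0], [0, 0, 0]]}}

```text
clock: 11.25
position: [0.4192, -0.1685, 0.1085]
ee_rot: [0.0, 0.831, 0.556, 0.0]
contact_force: [-0.0, -0.1, 0.8]
width: -0.0002
gripper_force: 0.0
```

Run:
```python
from h import *
a=grab('wrist');t=grab('side')
o=np.hstack([a['color'][:,120:480],cv2.resize(t['color'][130:270,250:390],(420,420))])[...,::-1];cv2.imwrite('pics/w5.png',o)
s=readout.get_state();print(s['clock'],s['position'],s['contact_force'])
```

```text
11.35 [ 0.41939341 -0.16854648  0.10842067] [ 0.92326985 -0.37699091 -0.35029502]
```

View pics/w5.png

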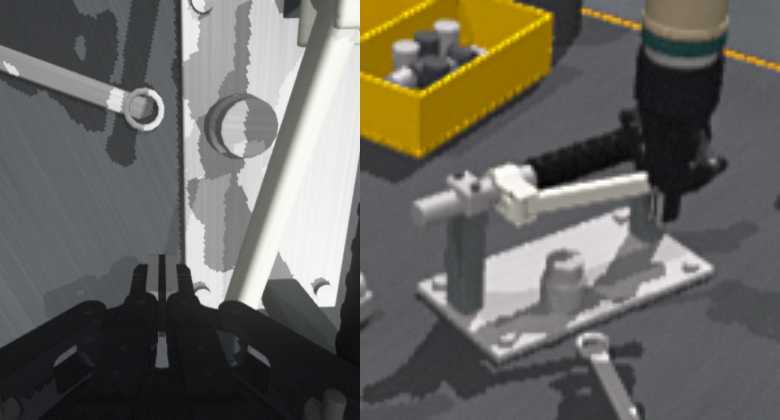

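The lever is back on its slant at rest and the fingers are clear of it (force about 0). Second push along the same path.

Request:
{"op": "send_rows", "data": {"xyz": [[0.004, -0.0018, 0], [0.004, -0.0018, 0], [0.004, -0.0018, 0], [0.004, -0.0018, 0], [0.004, -0.0018, 0], [0.004, -0.0018, 0], [0.004, -0.0018, 0], [0.004, -0.0018, 0], [0.003, -0.0014, 0], [0.003, -0.0014, 0], [0.002, -0.0008, 0], [0, 0, 0]], "delta_rot": [[0, 0, 0], [0, 0, 0], [0, 0, 0], [0, 0, 0], [0, 0, 0], [0, 0, 0], [0, 0, 0], [0, 0, 0], [0, 0, 0], [0, 0, 0], [0, 0, 0], [0, 0, 0]]}}

```text
clock: 12.55
position: [0.459, -0.1864, 0.1081]
ee_rot: [-0.0, 0.831, 0.557, -0.0]
contact_force: [-4.3, -0.1, -0.1]
width: -0.0005
gripper_force: 1.9
```

Request:
{"op": "send_rows", "data": {"xyz": [[0.001, -0.0005, 0], [0.001, -0.0005, 0], [0.001, -0.0004, 0], [0.001, -0.0004, 0], [0.0008, -0.0003, 0], [0, 0, 0], [0, 0, 0], [0, 0, 0], [0, 0, 0], [0, 0, 0]], "delta_rot": [[0, 0, 0], [0, 0, 0], [0, 0, 0], [0, 0, 0], [0, 0, 0], [0, 0, 0], [0, 0, 0], [0, 0, 0], [0, 0, 0], [0, 0, 0]]}}

```text
clock: 13.55
position: [0.4615, -0.1875, 0.1081]
ee_rot: [-0.002, 0.831, 0.557, -0.001]
contact_force: [-9.0, -0.4, 2.4]
width: -0.0002
gripper_force: 4.3
```

Request:
{"op": "send_rows", "data": {"xyz": [[0.0006, -0.0003, 0], [0, 0, 0], [0, 0, 0], [0, 0, 0], [0, 0, 0], [0, 0, 0], [0, 0, 0], [0, 0, 0], [0, 0, 0], [0, 0, 0], [0, 0, 0], [0, 0, 0]], "delta_rot": [[0, 0, 0], [0, 0, 0], [0, 0, 0], [0, 0, 0], [0, 0, 0], [0, 0, 0], [0, 0, 0], [0, 0, 0], [0, 0, 0], [0, 0, 0], [0, 0, 0], [0, 0, 0]]}}

```text
clock: 14.75
position: [0.4616, -0.1876, 0.1081]
ee_rot: [-0.002, 0.831, 0.557, -0.002]
contact_force: [-10.5, -0.7, 2.6]
width: -0.0002
gripper_force: 4.9
```

```bash
python3 -c "
from rig import readout,order
print(readout.get_state()['contact_force']);print(order.sign_off())"
```

```text
[-10.50477973  -0.65684554   2.63805544]
the job is handed in; nothing more can be done
None
```

I pushed the brake lever to its stop and held it there for over a second, let it spring fully back with the fingers clear, then pushed it to the stop again; the job was handed in at about 14.8 s with the fingers still holding it at about 10 N.

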